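# Third hand at the lock jig

## Task

Turn the wing knob of the jig's swing clamp anticlockwise to its end stop, so that the clamp arm is clear of the seat. Then lay the lock cylinder upright on the seat, lengthwise along the scribed centre line, and gently press its end squarely against the middle of the sprung stop with a steady push of about 9 N, so that I can drive a screw into it through the hole in the stop; finish while still holding it pressed there, do not let go. Leave the other things on the bench where they are.

Things in the scene. Friction and masses are not known exactly. Their poses are not given: they have to be found in the camera images.
- jig: Aluminium jig fixed to the worktop. Plate 12 mm thick, x -115..+80, y -107.5..+47.5 mm. Origin on the worktop under the middle of the seat end that meets the unpressed stop; +x runs along the seat's centre line through the stop (away from the robot), +y left, z up. Guide posts behind the stop: x 39..57, y +-10..24, tops z 52 mm.
- seat (a point): Middle of the seat's top. The seat is a flat steel pad on the jig, 85 mm long (jig x -85..0), 44 mm wide (jig y -22..+22), top 16 mm above the worktop, with a dark scribed line along its middle (jig y = 0). Axes as the jig's.
- press_stop: Sprung steel stop block, 14 mm thick (x), 48 mm wide (y), z 17 to 51 mm, 7 mm screw hole in its middle. Origin and axes coincide with the jig's when unpressed (as at the start), front face at x = 0. Pressing slides it along the jig's +x, up to 12 mm: 4 N to start it, 0.8 N more per mm (9 N at about 6 mm, 13.6 N at the end).
- stop_face (a point): Centre of the stop's front face (the screw hole), 34 mm above the worktop; moves with the stop. Axes as the jig's.
- swing_clamp (a joint): Clamp angle, rad, grows anticlockwise from above, 0 to 1.45 (end stop); starts at 0 to 0.35, stays where left (friction 0.06 N m). Upright axis at jig x -25, y -80 mm. Steel arm 18 mm wide, reaching 95 mm from the axis, z 26 to 34 mm, foot down to 19 mm: at 0 it points along jig +y across the seat, blocking it; at 1.45 about along jig -x, clear.
- clamp_grip (a point): Centre of the clamp's black wing knob, on its turning axis, 56 mm above the worktop. The wing is an upright bar 12 mm thick, 46 mm long and 24 mm high (z 44 to 68 mm), lying along the clamp arm: the point's y axis runs along the wing and the arm, its x axis across the wing.
- lock_cylinder: Nickel-coloured euro-profile lock cylinder, about 0.2 kg, loose, lying upright on its flat edge to the right of the jig. 62 mm long where it meets the stop (its y; 64 over the plugs), 17 wide (x), body 25 mm high, 29 over the cam in the middle. Origin: centre of its underside. Grip the flat sides across x anywhere; either end may go to the stop.
- pin_tin: Bystander: flat metal tin 57 x 77 x 20 mm, origin at the centre of its underside.
- tape_measure: Bystander: tape measure 35 x 73 x 58 mm, standing, origin at the centre of its underside.
- oil_can: Bystander: bottle 50 mm across, 120 mm high, origin at the centre of its underside.
Things that resemble listed ones, but are neither listed nor needed, are in the scene too. Of the things like the lock_cylinder, leave any that is blue, purple or yellow; of the rest the smaller one is meant.

How it is judged:
By the outcome, as a careful person would: the job done as asked, in the order asked, and still so for the second after the job is handed in, while the arm keeps its last pose, push and grip.
It also fails if it takes over 48 s, if anything falls off the work surface, if the arm or the gripper's body presses on something with over 40 N, if the wrist force passes 120 N, or if a joint passes its speed limit or range.

## Robot

A 6-joint arm with a two-finger parallel gripper is mounted at the origin on a cart in front of the work surface, level with it; the furniture and walls round the work are solid. World frame = base frame: x ahead of the robot, y to its left, z up, the work surface at z = 0. Lengths are in m, angles in rad, forces in N, time in s.
With the tool pointing down it reaches from about 0.4 to 0.925 m from the base axis. Payload 3.4 kg.
Tool frame: the origin (TCP) lies at the very end of the fingers, on their centre line; the grasp point (between the pads) lies 19 mm behind it (arm.tcp_to_grasp is the distance from the TCP to the grasp point, in m); z points along the fingers, y is the line along which they close (so a half turn about z gives the same grasp; the last joint's range is limited). The gripper opens to 85 mm and grips with 20 to 120 N. Pads are 22 mm wide; open, the fingers measure 114 mm over their backs; the gripper's body (76 mm by 85 mm) begins 54 mm behind the grasp point. The pads swing forward as they close: fully open they stand 13 mm farther back than shut.
Start: joints at [-1.175, 0.307, 1.506, -0, 1.328, -0.073], TCP at [0.26, -0.513, 0.231] pointing down, gripper open.
Joint ranges: [-3.12, 3.12], [-1.05, 2.28], [0.14, 2.33], [-1.42, 4.57], [0.1, 2.73], [-2.68, 2.68]. Speed limits (rad/s): [2.57, 2.57, 3.14, 3.14, 3.14, 3.14].

## Interface

Orientations are given as a unit quaternion [x, y, z, w].
In Python, from workcell import arm gives the robot as it stands.
- The arm moves only by the shell command python3 -m crank 'ROWS'. ROWS is text: rows parted by semicolons, each of 7 numbers parted by spaces: the turn, a rotation vector about the tool's x, y, z in degrees, then the shift along the tool's x, y, z in m, then the opening, from -1 (shut) to 1 (fully open). A call has 1 to 12 rows; each row shifts and turns the commanded pose from where the row before left it, along the tool's axes as they then stand; what a row does not reach is not made up. A row lasts 1/12 s, in which the tool goes at most 41.7 mm and 7.16 degrees, less where a joint would pass 70% of its speed; a pose out of reach is approached as far as the arm can. A call with a gripper value outside its range is refused whole. The fingers move at their own pace and stop on an object; the grip force is fixed at half the most. Time passes only in rows, so rows that do not move let the fingers close. It gives the time, the measured TCP pose, the force, the opening and the grip force at its end, in the units of the state.
- arm.get_state(): the state, without advancing time (a new reading comes with each control period).
- arm.snapshot(name): name is "scene" or "top"; returns the picture (420x560x3 uint8, blue, green, red); there is no depth.
- arm.calibration(name): a dict with "fx", "fy", "cx", "cy" (pixels), "dist_coeffs" ([k1, k2, p1, p2, k3] as OpenCV has them; the pictures are not rectified), "extrinsics" (4x4, takes a point from camera to world coordinates). Camera axes: x right, y down, z forward; pixel columns grow to the right and rows downward; lengths in m; the calibration is good to about 2 mm. A picture is of the moment at which its call begins. calibration takes no time and is no camera call.
- arm.close_job(): hands the job in; it is judged then, once.
Trained networks look in the newest picture that a camera, given by its name, has taken for a name from the list of things; names that differ only in an ending like _2 or _b are one class to them, and where a whole thing is asked for, a point or a joint stands for the part that bears it (a point fixed in the world has none). Each returns a list of dicts, best first, with "confidence" (0 to 1); they miss things now and then, are a little off and sometimes report something else, mostly with a low value. They report only what shows in the picture. A call takes as long as a camera call. They do not tell look-alikes from the thing itself.
- arm.cut_out(camera, label): "region" (420x560 bool, what is visible of it) and "uv" ([column, row] in pixels, amid what is visible of it).
- arm.spot_point(camera, label): "uv" ([column, row] in pixels: a listed point, or the origin of a listed thing).
The state is a dict: "clock": time; "joint_pos": joint angles; "dq": joint speeds; "joint_efforts": joint torques, N m; "tcp_pos": TCP position; "tcp_rot": TCP orientation; "force": force on the tool from outside, world axes, zero at the start; "moment": the same for the moment, N m; "width": finger opening in m; "grasp_force": force on a finger pad.
Only numpy, scipy, OpenCV 4.12 (cv2) and the standard library are available. Lean on these libraries where they do the work, as an engineer would, in place of code of your own. Each camera call takes 0.05 s, during which the arm holds its last target. There are 200 camera calls.

## Working session

There is one attempt and no reset: what is moved stays moved. The work goes in short steps, Python scripts to look and compute and a shell command to move; the robot and the scene stay as the last step left them, time stands still between calls to the robot, and variables do not carry over. Pictures are saved under pics/ and viewed, at most 10 in all, crops included, and the job is handed in when it is done.

```bash
ls; mkdir -p pics
python3 - <<'E'
from workcell import arm
import cv2,numpy as np
np.set_printoptions(precision=4,suppress=True)
for n in("scene","top"):
    im=arm.snapshot(n); cv2.imwrite(f"pics/{n}0.png",im); c=arm.calibration(n); print(n,c["fx"],c["dist_coeffs"],np.array(c["extrinsics"]))
    for l in ["jig","seat","stop_face","clamp_grip","lock_cylinder","press_stop","pin_tin","tape_measure","oil_can"]:
        print(l,[(np.round(d["uv"],1).tolist(),round(d["confidence"],2)) for d in arm.spot_point(n,l)])
s=arm.get_state();print(s)
E
```

```text
pics
scene 475.70224271566485 [0.0455 0.     0.     0.     0.    ] [[-0.8454 -0.2684  0.4617 -0.0512]
 [-0.5335  0.3862 -0.7524  0.5233]
 [ 0.0237 -0.8825 -0.4697  0.5977]
 [ 0.      0.      0.      1.    ]]
jig [([214.9, 272.6], 0.77)]
seat [([229.9, 273.8], 0.96)]
stop_face [([211.7, 263.0], 0.67)]
clamp_grip [([237.9, 236.5], 0.64)]
lock_cylinder [([338.1, 237.9], 0.7), ([294.5, 237.9], 0.7), ([310.5, 262.4], 0.7), ([338.6, 186.8], 0.69), ([299.9, 219.5], 0.54), ([281.6, 201.8], 0.44)]
press_stop [([213.2, 277.1], 0.61), ([212.8, 260.5], 0.36)]
pin_tin [([232.5, 221.6], 0.88)]
tape_measure [([313.1, 263.5], 0.93)]
oil_can [([299.0, 189.7], 0.79)]
top 475.47982820957657 [-0.0578  0.      0.      0.      0.    ] [[ 0.008  -0.9996  0.0274  0.429 ]
 [-0.9997 -0.0087 -0.0233 -0.3442]
 [ 0.0235 -0.0272 -0.9994  1.1323]
 [ 0.      0.      0.      1.    ]]
jig [([169.8, 187.6], 0.92)]
seat [([170.5, 207.9], 0.83), ([169.3, 189.5], 0.5)]
stop_face [([168.0, 192.0], 0.74)]
clamp_grip [([198.8, 195.1], 0.92)]
lock_cylinder [([297.7, 205.9], 0.71), ([259.1, 221.3], 0.65), ([295.9, 247.4], 0.61), ([319.7, 175.5], 0.59), ([400.9, 198.6], 0.55)]
press_stop [([168.7, 191.7], 0.59)]
pin_tin [([250.4, 152.3], 0.62)]
tape_measure [([229.7, 260.3], 0.61)]
oil_can [([358.2, 166.1], 0.87)]
{'clock': 1.0, 'joint_pos': array([-1.1755,  0.3068,  1.5064,  0.    ,  1.3284, -0.0735]), 'dq': array([ 0.0013, -0.0008, -0.0023,  0.0001,  0.0005, -0.0005]), 'joint_efforts': array([ -0.0017, -45.7497, -25.2344,  -0.0004,   0.0008,   0.    ]), 'tcp_pos': array([ 0.2598, -0.513 ,  0.2313]), 'tcp_rot': array([ 0.9727,  0.2323,  0.    , -0.    ]), 'force': array([ 0.4988,  1.9354, -0.4867]), 'moment': array([-0.009 ,  0.0189,  0.0133]), 'grasp_force': 0.0, 'width': 0.08515847378786219}
```

Run:
```python
import cv2
a=cv2.imread("pics/top0.png")[120:300,130:430]; cv2.imwrite("pics/t1.png",cv2.resize(a,(800,480),interpolation=2))
a=cv2.imread("pics/scene0.png")[150:330,160:400]; cv2.imwrite("pics/s1.png",cv2.resize(a,(800,600),interpolation=2))
```

```text
(no output)
```

View pics/t1.png

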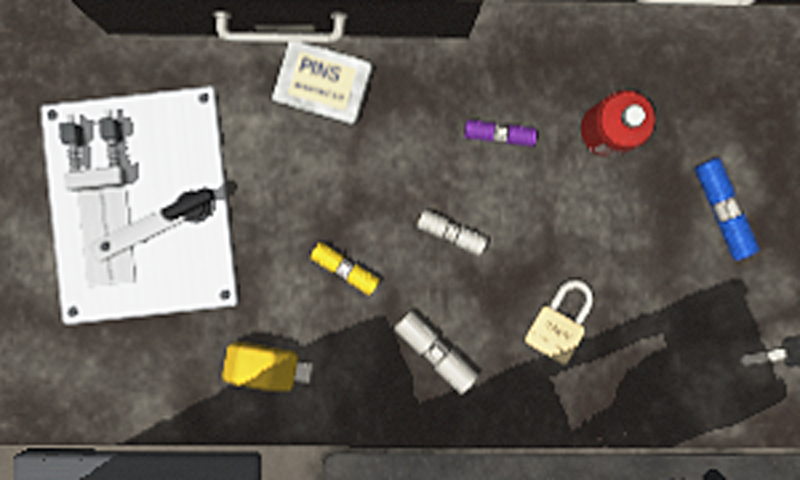

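View pics/s1.png

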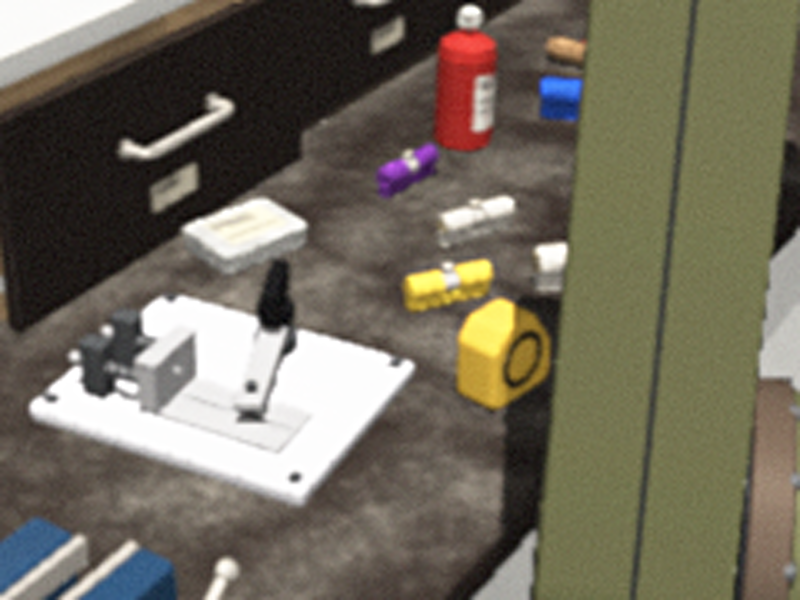

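The top view shows the jig at the left: clamp arm across the seat at about px (178,205), knob about (200,196) and stop about (168,187). Two nickel cylinders are visible. The small one is at about (300,206), 28 px or 65 mm long. The larger is at about (294,251). So the target is the small one. In the scene view it is at about (303,214).

```bash
cat > h.py <<'E'
from workcell import arm
import cv2,numpy as np
np.set_printoptions(precision=4,suppress=True)
def cal(n):
    c=arm.calibration(n);K=np.array([[c["fx"],0,c["cx"]],[0,c["fy"],c["cy"]],[0,0,1.]])
    return K,np.array(c["dist_coeffs"],float),np.array(c["extrinsics"])
def rays(n,uv):
    K,d,E=cal(n);p=cv2.undistortPoints(np.array(uv,float).reshape(-1,1,2),K,d)[:,0]
    return E[:3,3],np.c_[p,np.ones(len(p))]@E[:3,:3].T
def plane(n,uv,z):
    o,r=rays(n,uv);return o+r*((z-o[2])/r[:,2])[:,None]
def tri(ua,ub):
    (a,r),(b,s)=rays("top",[ua]),rays("scene",[ub]);r,s=r[0],s[0]
    t=np.linalg.lstsq(np.c_[r,-s],b-a,rcond=None)[0];p,q=a+r*t[0],b+s*t[1]
    return (p+q)/2,np.linalg.norm(p-q)*1e3
def proj(n,P):
    K,d,E=cal(n);R=E[:3,:3].T;return cv2.projectPoints(np.array(P,float),cv2.Rodrigues(R)[0],-R@E[:3,3],K,d)[0][:,0]
E
python3 - <<'E'
from h import *
ims={n:arm.snapshot(n) for n in("top","scene")}
def mask(n,l,near):
    ds=arm.cut_out(n,l)
    ds=[d for d in ds if np.hypot(*(np.array(d["uv"])-near))<14]
    return ds[0]["region"] if ds else None
def rect(n,m,z):
    c=max(cv2.findContours(m.astype('u1'),0,1)[0],key=cv2.contourArea)[:,0]
    r=cv2.minAreaRect((plane(n,c,z)[:,:2]*1000).astype('f4'));return r,cv2.boxPoints(r)
for n,near,zs in(("top",(170,195),.012),("scene",(227,270),.012)):
    for d in arm.cut_out(n,"jig")[:1]:
        print(n,"jig",d["uv"],d["region"].sum(),rect(n,d["region"],zs))
for n,near in(("top",(299,206)),("scene",(302,215))):
    m=mask(n,"lock_cylinder",near); print(n,"lock",m is not None)
    if m is not None:
        ys,xs=np.nonzero(m);print((xs.mean(),ys.mean()),m.sum(),rect(n,m,.02))
for l,n1 in(("seat",0),("stop_face",0),("clamp_grip",0),("lock_cylinder",1)):
    a=arm.spot_point("top",l);b=arm.spot_point("scene",l)
    if l=="lock_cylinder":
        a=sorted(a,key=lambda d:np.hypot(*(np.array(d["uv"])-(298,206))));b=sorted(b,key=lambda d:np.hypot(*(np.array(d["uv"])-(301,217))))
    print(l,a[0]["uv"],b[0]["uv"],tri(a[0]["uv"],b[0]["uv"]))
E
```

```text
top jig [182.2, 194.8] 5264 (((491.95458984375, -139.732177734375), (192.3455047607422, 153.8623809814453), 7.069706439971924), array([[ 387.0446,  -75.2225],
       [ 405.9815, -227.9151],
       [ 596.8646, -204.2418],
       [ 577.9277,  -51.5493]], dtype=float32))
scene jig [231.8, 265.0] 4442 (((501.81781005859375, -169.06533813476562), (217.89419555664062, 239.74774169921875), 6.58171272277832), array([[ 379.8488,  -62.469 ],
       [ 407.3287, -300.6367],
       [ 623.7869, -275.6617],
       [ 596.3069,  -37.494 ]], dtype=float32))
top lock True
(np.float64(299.19018404907973), np.float64(206.32515337423314)) 163 (((470.7936706542969, -415.71185302734375), (61.87834930419922, 15.75318431854248), 63.947044372558594), array([[ 450.1289, -440.0479],
       [ 464.2814, -446.9667],
       [ 491.4584, -391.3759],
       [ 477.306 , -384.457 ]], dtype=float32))
scene lock True
(np.float64(302.40625), np.float64(215.421875)) 192 (((463.7095031738281, -407.18438720703125), (82.0927505493164, 39.9913215637207), 76.089111328125), array([[ 434.4322, -442.2197],
       [ 473.2506, -451.8341],
       [ 492.9868, -372.1491],
       [ 454.1684, -362.5346]], dtype=float32))
seat [170.9, 211.9] [231.7, 273.2] (array([ 0.4583, -0.1133,  0.0165]), np.float64(7.610194900808388))
stop_face [166.8, 191.4] [211.3, 260.2] (array([ 0.5054, -0.1065,  0.0346]), np.float64(8.47398880985532))
clamp_grip [199.1, 193.9] [239.8, 238.9] (array([ 0.4959, -0.1859,  0.0505]), np.float64(0.14695622410042058))
lock_cylinder [301.2, 204.9] [299.1, 219.6] (array([ 0.4779, -0.4206, -0.0031]), np.float64(6.4108270919550225))
```

```bash
cat >> h.py <<'E'
def jigT(p,P):
    c,s=np.cos(p[2]),np.sin(p[2]);P=np.array(P,float);return np.c_[P[:,0]*c-P[:,1]*s+p[0],P[:,0]*s+P[:,1]*c+p[1],P[:,2]]
def box(x0,x1,y0,y1,z): return [[x0,y0,z],[x1,y0,z],[x1,y1,z],[x0,y1,z]]
E
python3 - <<'E'
from h import *
J=[.5056,-.1078,np.radians(7.07)]
S={}
for n,x0,y0,w,h in(("top",140,140,90,105),("scene",165,215,130,95)):
    im=arm.snapshot(n)
    f=6; a=cv2.resize(im[y0:y0+h,x0:x0+w],None,fx=f,fy=f,interpolation=2)
    def dr(P,c):
        q=(proj(n,jigT(J,P))-[x0,y0]+.5)*f; cv2.polylines(a,[np.round(q).astype(int)],True,c,1)
    dr(box(-.115,.08,-.1075,.0475,.012),(0,0,255)); dr(box(-.085,0,-.022,.022,.016),(255,0,0))
    dr(box(0,.014,-.024,.024,.051),(0,160,0)); dr([[0,-.024,.017],[0,.024,.017],[0,.024,.051],[0,-.024,.051]],(0,160,0))
    for t in(.32,):
        u=np.array([-np.sin(t),np.cos(t),0]);v=np.array([np.cos(t),np.sin(t),0]);k=np.array([-.025,-.08,.068])
        dr([k+i*.023*u+j*.006*v for i,j in((1,1),(1,-1),(-1,-1),(-1,1))],(255,0,255))
        k[2]=.034;dr([k,k+.095*u],(255,0,255))
    dr([[0,0,.034],[0.002,0,.034]],(0,0,255))
    S[n]=a
    cv2.imwrite(f"pics/ov_{n}.png",a);print(a.shape)
E
```

```text
(630, 540, 3)
(570, 780, 3)
```

View pics/ov_top.png

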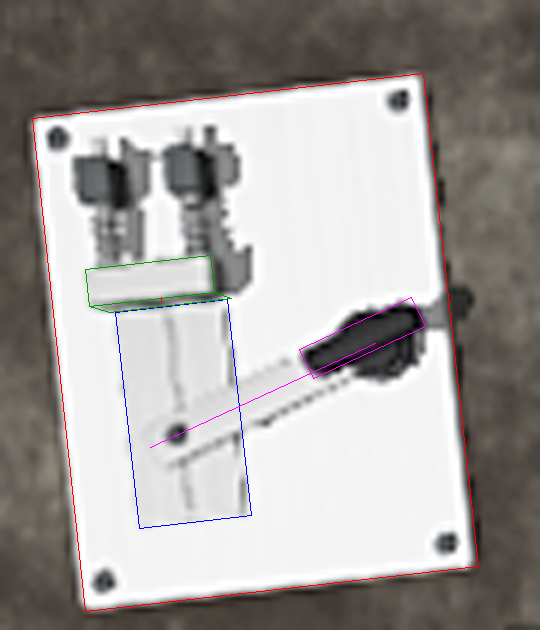

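View pics/ov_scene.png

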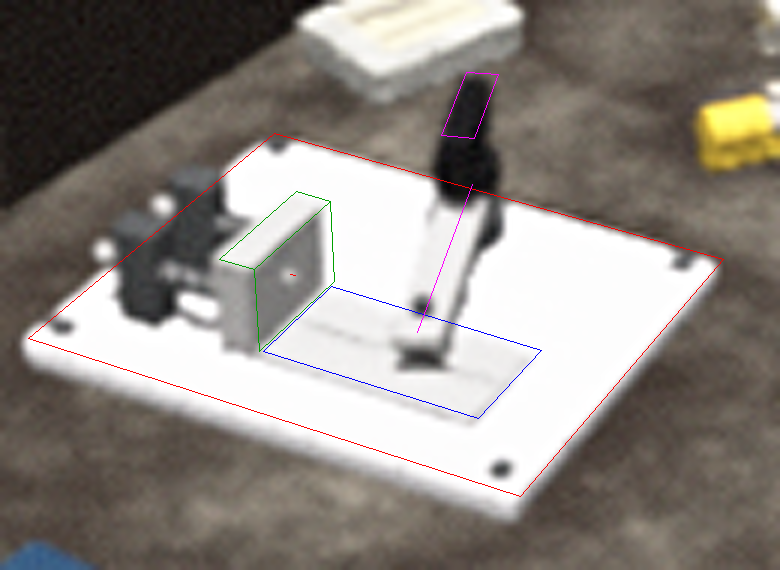

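The overlay fits the plate, stop and wing well. The wing centre is at about zoomed (362,338), and the stop hole in the scene view is within 1 px. The scribed line looks about 1 px left of the model, so I'll refine it at subpixel level.

Run:
```python
from h import *
from scipy.ndimage import map_coordinates
from scipy.optimize import least_squares
J=np.array([.5056,-.1078,np.radians(7.07)])
g=np.mean([cv2.cvtColor(arm.snapshot("top"),6).astype(float) for _ in range(6)],0)
cr=lambda p:(p[1]-0) 
def prof(P,d,r=.012,z=None):
    s=np.arange(-r,r,.0004);P=np.array(P);Q=P+s[:,None]*np.array(d)
    uv=proj("top",jigT(J,Q));return s,map_coordinates(g,[uv[:,1],uv[:,0]],order=1)
# plate edges: half crossing
def edge(P,d):
    s,v=prof(P,d);h=(v[:8].mean()+v[-8:].mean())/2
    i=np.nonzero(np.diff(np.sign(v-h)))[0];return s[i[0]] if len(i)==1 else np.nan
for nm,pts,d in(("y+",[[x,.0475,.012] for x in np.linspace(-.1,.07,12)],(0,1,0)),("y-",[[x,-.1075,.012] for x in np.linspace(-.1,.07,12)],(0,1,0)),
  ("x-",[[-.115,y,.012] for y in np.linspace(-.095,.035,10)],(1,0,0)),("x+",[[.08,y,.012] for y in np.linspace(-.095,.035,10)],(1,0,0))):
    print(nm,np.round([1e3*edge(p,d) for p in pts],1))
for x in np.arange(-.08,-.004,.004):
    s,v=prof([x,0,.016],(0,1,0),.008); b=np.median(v);w=np.clip(b-3-v,0,None)
    print(round(x,3),round(1e3*(w*s).sum()/max(w.sum(),1e-9),2),round(b-v.min(),1))
```

```text
y+ [ 1.2  0.4  0.8  0.4  0.4  0.4  0.4  0.4  0.4  0.4 -0.   nan]
y- [1.6 1.6 1.6 1.6 2.  nan 2.4 2.  2.  1.2 1.2 nan]
x- [ nan -0.  -0.  -0.  -0.  -0.4  0.4  0.4 -0.  -0.8]
x+ [ nan -0.  -0.4 -0.8 -0.4  nan -0.4 -0.4 -0.   0.4]
-0.08 0.9 26.9
-0.076 1.28 39.3
-0.072 1.66 38.5
-0.068 1.84 28.2
-0.064 2.11 27.2
-0.06 -0.02 21.4
-0.056 -4.56 25.4
-0.052 3.11 82.7
-0.048 2.46 92.7
-0.044 3.27 8.9
-0.04 0.46 24.4
-0.036 0.71 28.8
-0.032 1.0 42.7
-0.028 1.97 24.5
-0.024 1.65 28.8
-0.02 1.19 27.8
-0.016 0.73 26.2
-0.012 0.91 36.3
-0.008 1.25 41.8
```

Corrected jig pose: origin (505.5, -106.7) mm, yaw 7.07°. The knob is then at (490.5, -189.2) with the clamp at about 0.32 rad. The lock cylinder is at (470.8, -415.7) with its long axis at 63.9°, measuring 62 x 16 mm as it should. Next I move above the knob.

```bash
python3 -m crank '0 0 0 .0294 -.0154 0 0;0 0 0 .0294 -.0154 0 0;0 0 0 .0294 -.0154 0 0;0 0 0 .0294 -.0154 0 0;0 0 0 .0294 -.0154 0 0;0 0 0 .0294 -.0154 0 0;0 0 0 .0294 -.0154 0 0;0 0 0 .0294 -.0154 0 0;0 0 0 .0294 -.0154 0 0;0 0 0 .0294 -.0154 0 0;0 0 0 .0294 -.0154 0 0;0 0 0 .0294 -.0154 0 0'
python3 -m crank '0 0 7 0 0 0 0;0 0 7 0 0 0 0;0 0 7 0 0 0 0;0 0 7 0 0 0 0;0 0 7 0 0 0 0;0 0 7 0 0 0 0;0 0 7 0 0 0 0;0 0 7 0 0 0 0;0 0 7 0 0 0 0;0 0 7 0 0 0 0;0 0 7 0 0 0 0;0 0 7 0 0 0 0'
cat >> h.py <<'E'
def rel(tx,ty,ang_y=None,tz=None):
    """shift to target in tool axes (as they stand) and turn about tool z (deg), tool down"""
    from scipy.spatial.transform import Rotation as Ro
    s=arm.get_state();R=Ro.from_quat(s["tcp_rot"]).as_matrix();p=s["tcp_pos"]
    d=R.T@(np.array([tx,ty,p[2] if tz is None else tz])-p);a=np.degrees(np.arctan2(R[1,1],R[0,1]))
    print("t",round(s["clock"],2),"p",p,"angy",round(a,2),"z-axis",R[:,2],"shift",d,"turn",None if ang_y is None else round((a-ang_y+180)%360-180,2),"F",s["force"],"M",s["moment"],"w",round(s["width"],4),"g",s["grasp_force"],"q6",s["joint_pos"][5])
E
python3 -c "
from h import *
rel(.4905,-.1892,-154.6,.045)"
```

```text
clock: 3.1
tcp_pos: [0.4918, -0.1873, 0.2315]
tcp_rot: [0.973, 0.232, 0.0, 0.0]
force: [0.3, -1.1, 0.3]
width: 0.0428
grasp_force: 0.0
clock: 4.1
tcp_pos: [0.491, -0.1887, 0.2314]
tcp_rot: [0.877, -0.481, 0.0, -0.0]
force: [0.2, 0.0, -0.1]
width: 0.0427
grasp_force: 0.0
t 4.1 p [ 0.491  -0.1887  0.2314] angy -147.48 z-axis [ 0.0001 -0.     -1.    ] shift [0.0001 0.0007 0.1864] turn 7.12 F [ 0.2385  0.0462 -0.1223] M [-0.0413  0.0253 -0.0661] w 0.0427 g 0.0 q6 2.1268328639180063
```

```bash
python3 -m crank '0 0 7.1 0 .0007 0 0;0 0 0 0 0 .03 0;0 0 0 0 0 .03 0;0 0 0 0 0 .03 0;0 0 0 0 0 .03 0;0 0 0 0 0 .025 0;0 0 0 0 0 .021 0;0 0 0 0 0 .01 0;0 0 0 0 0 .01 0;0 0 0 0 0 0 0'
python3 -m crank '0 0 0 0 0 0 -1;0 0 0 0 0 0 -1;0 0 0 0 0 0 -1;0 0 0 0 0 0 -1;0 0 0 0 0 0 -1;0 0 0 0 0 0 -1'
python3 -c "
from h import *
rel(.4905,-.1892,-89.6,.045)"
```

```text
clock: 4.93
tcp_pos: [0.4898, -0.1888, 0.044]
tcp_rot: [0.847, -0.532, -0.001, 0.0]
force: [0.2, -0.1, -0.8]
width: 0.0427
grasp_force: 0.0
clock: 5.43
tcp_pos: [0.4921, -0.1894, 0.0467]
tcp_rot: [0.847, -0.532, 0.002, -0.001]
force: [2.5, 2.5, 7.2]
width: 0.0105
grasp_force: 62.6
t 5.43 p [ 0.4921 -0.1894  0.0467] angy -154.25 z-axis [ 0.0037 -0.0011 -1.    ] shift [-0.0009  0.0013  0.0017] turn -64.65 F [2.5455 2.4741 7.2089] M [ 0.3545 -0.1834 -0.065 ] w 0.0105 g 62.63378620147705 q6 2.2437027544660855
```

```bash
python3 -m crank '0 0 -5 0 0 -.002 -1;0 0 -5 0 0 0 -1;0 0 -5 0 0 0 -1;0 0 -5 0 0 0 -1;0 0 -5 0 0 0 -1;0 0 -5 0 0 0 -1;0 0 -5 0 0 0 -1;0 0 -5 0 0 0 -1;0 0 -5 0 0 0 -1;0 0 -5 0 0 0 -1;0 0 -5 0 0 0 -1;0 0 0 0 0 0 -1'
python3 -c "
from h import *
rel(.4905,-.1892,-89.8,.045)"
python3 -m crank '0 0 -3 0 0 0 -1;0 0 -3 0 0 0 -1;0 0 -3 0 0 0 -1;0 0 0 0 0 0 -1;0 0 0 0 0 0 -1'
python3 -c "
from h import *
rel(.4905,-.1892,-89.8,.045)"
```

```text
clock: 6.43
tcp_pos: [0.4938, -0.1871, 0.0468]
tcp_rot: [0.997, -0.08, 0.003, -0.002]
force: [11.4, 11.1, -11.1]
width: 0.0109
grasp_force: 61.1
t 6.43 p [ 0.4938 -0.1871  0.0468] angy -99.14 z-axis [ 0.0058  0.003  -1.    ] shift [-0.003   0.0026  0.0018] turn -9.34 F [ 11.3708  11.0848 -11.0577] M [ 1.4109 -1.7699  0.0214] w 0.0109 g 61.06733322143555 q6 1.2799975535338979
clock: 6.85
tcp_pos: [0.4939, -0.1866, 0.0469]
tcp_rot: [1.0, -0.003, 0.003, -0.002]
force: [12.3, 12.2, -10.3]
width: 0.0109
grasp_force: 61.1
t 6.85 p [ 0.4939 -0.1866  0.0469] angy -90.35 z-axis [ 0.0058  0.0037 -1.    ] shift [-0.0034  0.0026  0.0018] turn -0.55 F [ 12.3319  12.1527 -10.2565] M [ 1.7202 -1.8194  0.0048] w 0.0109 g 61.1078542470932 q6 1.1263556425843002
```

```bash
python3 -m crank '0 0 -1.5 .0015 -.0015 .001 -1;0 0 -1.5 .0015 -.0015 0 -1;0 0 0 0 0 0 -1'
python3 -c "
from h import *
rel(.4905,-.1892,-89.8,.045)"
python3 -m crank '0 0 -2 0 0 0 -1;0 0 -2 0 0 0 -1;0 0 0 0 0 0 -1'
python3 -c "
from h import *
rel(.4905,-.1892,-89.8,.045)"
```

```text
clock: 7.1
tcp_pos: [0.494, -0.1864, 0.0468]
tcp_rot: [1.0, 0.023, 0.001, 0.0]
force: [0.3, -0.9, 2.3]
width: 0.0106
grasp_force: 72.3
t 7.1 p [ 0.494  -0.1864  0.0468] angy -87.34 z-axis [ 0.0013 -0.0005 -1.    ] shift [-0.0036  0.0027  0.0018] turn 2.46 F [ 0.3348 -0.916   2.335 ] M [-0.2364 -0.1595 -1.4017] w 0.0106 g 72.2781372978352 q6 1.0833021894533692
clock: 7.35
tcp_pos: [0.494, -0.1864, 0.0469]
tcp_rot: [0.998, 0.056, 0.001, -0.0]
force: [0.4, 0.9, 4.1]
width: 0.0108
grasp_force: 104.5
t 7.35 p [ 0.494  -0.1864  0.0469] angy -83.57 z-axis [ 0.0022  0.0008 -1.    ] shift [-0.0038  0.0024  0.0019] turn 6.23 F [0.4201 0.9229 4.1032] M [-0.0832 -0.1144 -2.5661] w 0.0108 g 104.5171210648914 q6 1.015194858526414
```

```bash
python3 -m crank '0 0 4 0 0 0 -1;0 0 0 0 0 0 0;0 0 0 0 0 0 0;0 0 0 0 0 0 0;0 0 0 0 0 -.02 0;0 0 0 0 0 -.035 0;0 0 0 0 0 -.035 0;0 0 0 0 0 -.01 0;0 0 0 0 0 0 0'
python3 - <<'E'
from h import *
rel(.4708,-.4157,-26.1,.135)
im=arm.snapshot("scene");cv2.imwrite("pics/s2.png",cv2.resize(im[190:330,160:340],None,fx=4,fy=4,interpolation=2))
E
```

```text
clock: 8.1
tcp_pos: [0.4955, -0.1871, 0.1495]
tcp_rot: [1.0, 0.025, 0.003, 0.002]
force: [-0.5, -0.3, -0.2]
width: 0.0428
grasp_force: 0.0
t 8.1 p [ 0.4955 -0.1871  0.1495] angy -87.12 z-axis [ 0.0061 -0.0035 -1.    ] shift [-0.0363  0.227   0.0151] turn -61.02 F [-0.535  -0.3155 -0.2394] M [-0.02    0.0097 -0.0216] w 0.0428 g 0.0 q6 1.0804840283415689
```

```bash
python3 -m crank '0 0 0 -.0052 .0324 0 0;0 0 0 -.0052 .0324 0 0;0 0 0 -.0052 .0324 0 0;0 0 0 -.0052 .0324 0 0;0 0 0 -.0052 .0324 0 0;0 0 0 -.0052 .0324 0 0;0 0 0 -.0052 .0324 0 0'
python3 -m crank '0 0 -6.8 0 0 0 0;0 0 -6.8 0 0 0 0;0 0 -6.8 0 0 0 0;0 0 -6.8 0 0 0 0;0 0 -6.8 0 0 0 0;0 0 -6.8 0 0 0 0;0 0 -6.8 0 0 0 0;0 0 -6.8 0 0 0 0;0 0 -6.8 0 0 0 0;0 0 0 0 0 0 0;0 0 0 0 0 0 0'
python3 - <<'E'
from h import *
rel(.4708,-.4157,-26.1,.135)
im=arm.snapshot("top");cv2.imwrite("pics/t2.png",cv2.resize(im[130:270,130:330],None,fx=4,fy=4,interpolation=2))
E
```

```text
clock: 8.73
tcp_pos: [0.4662, -0.4146, 0.1433]
tcp_rot: [1.0, 0.025, -0.002, -0.002]
force: [0.8, 0.3, -0.6]
width: 0.0428
grasp_force: 0.0
clock: 9.65
tcp_pos: [0.4669, -0.4133, 0.144]
tcp_rot: [0.849, 0.528, -0.001, -0.002]
force: [-0.9, 0.0, 0.5]
width: 0.0428
grasp_force: 0.0
t 9.65 p [ 0.4669 -0.4133  0.144 ] angy -26.19 z-axis [-0.003   0.0028 -1.    ] shift [-0.0004  0.0045  0.009 ] turn -0.09 F [-0.869   0.0254  0.4851] M [-0.0171 -0.0236 -0.0427] w 0.0428 g 0.0 q6 -0.3349809406499473
```

View pics/t2.png

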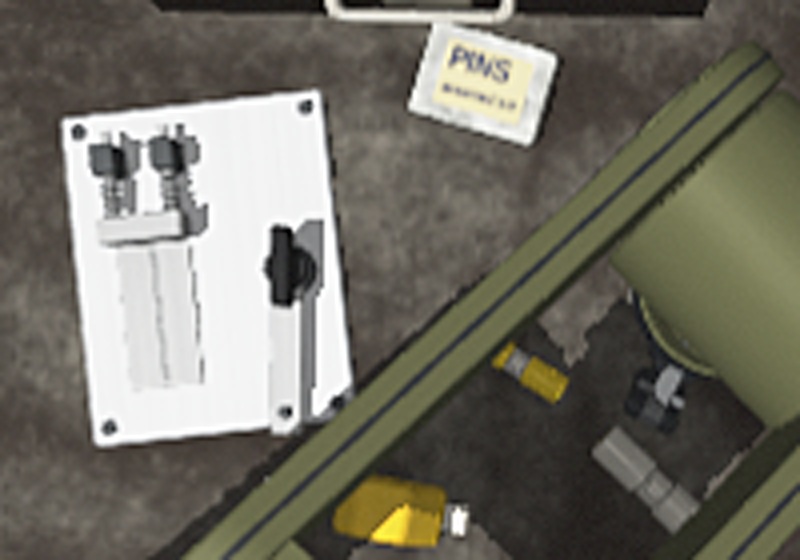

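The clamp is at its end, with the arm pointing straight down in the image and clear of the seat at about px (165,209). With the scribed line now uncovered, I measure it precisely.

Run:
```python
from h import *
from scipy.ndimage import map_coordinates
J=np.array([.5056,-.1078,np.radians(7.07)])
fr=[arm.snapshot("top") for _ in range(4)];g=np.mean([cv2.cvtColor(f,6).astype(float) for f in fr],0)
X=[];Y=[]
for x in np.arange(-.08,-.003,.002):
    s=np.arange(-.006,.007,.0002);uv=proj("top",jigT(J,[[x,t,.016] for t in s]));v=map_coordinates(g,[uv[:,1],uv[:,0]],order=1)
    w=np.clip(np.median(v)-4-v,0,None)
    if w.sum()>30: X.append(x);Y.append((w*s).sum()/w.sum())
p=np.polyfit(X,Y,1);r=Y-np.polyval(p,X);k=abs(r)<.0012;p=np.polyfit(np.array(X)[k],np.array(Y)[k],1)
print("line: offset y(0) mm",p[1]*1e3,"slope deg",np.degrees(p[0]),"rms",r.std()*1e3,len(X))
# same for clamp knob etc: triangulated points
b=[arm.spot_point("top",l)[0]["uv"] for l in("stop_face","seat")];print(plane("top",b[:1],.034),plane("top",b[1:],.016))
arm.snapshot("scene")
for l,z,i in(("stop_face",.034,0),("seat",.016,1)):
    q=arm.spot_point("scene",l)
    if q: print(l,plane("scene",[q[0]["uv"]],z),tri(b[i],q[0]["uv"]))
```

```text
line: offset y(0) mm 1.2118980205094645 slope deg -0.18183236836014663 rms 0.3831313588934122 39
[[ 0.5012 -0.1165  0.034 ]] [[ 0.4629 -0.1157  0.016 ]]
stop_face [[ 0.5112 -0.1071  0.034 ]] (array([ 0.5068, -0.112 ,  0.0318]), np.float64(13.450299765473849))
seat [[ 0.4621 -0.115   0.016 ]] (array([ 0.4628, -0.1157,  0.0154]), np.float64(0.2843136586322821))
```

```bash
python3 -m crank '0 0 0 .002 .0036 .02 0;0 0 0 0 0 .03 0;0 0 0 0 0 .03 0;0 0 0 0 0 .025 0;0 0 0 0 0 .02 0;0 0 0 0 0 .01 0;0 0 0 0 0 .004 0;0 0 0 0 0 0 0;0 0 0 0 0 0 0'
python3 -c "
from h import *
rel(.4711,-.413,-26.1,.004)"
python3 -m crank '0 0 0 0 0 0 -1;0 0 0 0 0 0 -1;0 0 0 0 0 0 -1;0 0 0 0 0 0 -1;0 0 0 0 0 0 -1;0 0 0 0 0 0 -1'
python3 -c "
from h import *
rel(.4711,-.413,-26.1,.004)"
```

```text
clock: 10.9
tcp_pos: [0.4728, -0.4148, 0.0083]
tcp_rot: [0.848, 0.53, 0.0, 0.001]
force: [0.4, 0.3, 1.0]
width: 0.0428
grasp_force: 0.0
t 10.9 p [ 0.4728 -0.4148  0.0083] angy -26.04 z-axis [ 0.0012 -0.0013 -1.    ] shift [ 0.0009 -0.0023  0.0043] turn 0.06 F [0.416  0.2923 0.9798] M [-0.0303 -0.0099  0.0135] w 0.0428 g 0.0 q6 -0.3328241035054505
clock: 11.4
tcp_pos: [0.4727, -0.4148, 0.009]
tcp_rot: [0.848, 0.53, 0.0, 0.001]
force: [-1.1, 0.7, 5.3]
width: 0.0151
grasp_force: 59.1
t 11.4 p [ 0.4727 -0.4148  0.009 ] angy -26.04 z-axis [ 0.0017 -0.0018 -1.    ] shift [ 0.0009 -0.0022  0.005 ] turn 0.06 F [-1.1054  0.6888  5.329 ] M [ 0.1264  0.2328 -0.0104] w 0.0151 g 59.11729395389557 q6 -0.3328735742263836
```

```bash
python3 -m crank '0 0 0 0 0 0 0;0 0 0 0 0 0 0;0 0 0 0 0 0 0;0 0 0 0 0 .0045 0;0 0 0 0 0 0 0;0 0 0 0 0 0 -1;0 0 0 0 0 0 -1;0 0 0 0 0 0 -1;0 0 0 0 0 0 -1;0 0 0 0 0 0 -1;0 0 0 0 0 0 -1'
python3 -c "
from h import *
rel(.4711,-.413,-26.1,.004)"
```

```text
clock: 12.32
tcp_pos: [0.4721, -0.4142, 0.0027]
tcp_rot: [0.848, 0.53, -0.0, -0.0]
force: [0.1, -0.1, -1.0]
width: 0.0154
grasp_force: 58.7
t 12.32 p [ 0.4721 -0.4142  0.0027] angy -26.04 z-axis [-0.  0. -1.] shift [ 0.0006 -0.0014 -0.0013] turn 0.06 F [ 0.1207 -0.0927 -1.0156] M [ 0.032  -0.0585 -0.0137] w 0.0154 g 58.71768236160278 q6 -0.33289146694089833
```

```bash
python3 -m crank '0 0 0 0 0 -.015 -1;0 0 0 0 0 -.03 -1;0 0 0 0 0 -.035 -1;0 0 0 0 0 -.03 -1;0 0 0 0 0 -.008 -1;0 0 0 0 0 0 -1'
python3 -m crank '0 0 0 .0267 -.0144 0 -1;0 0 0 .0267 -.0144 0 -1;0 0 0 .0267 -.0144 0 -1;0 0 0 .0267 -.0144 0 -1;0 0 0 .0267 -.0144 0 -1;0 0 0 .0267 -.0144 0 -1;0 0 0 .0267 -.0144 0 -1;0 0 0 .0267 -.0144 0 -1;0 0 0 .0267 -.0144 0 -1;0 0 0 .0267 -.0144 0 -1;0 0 0 0 0 0 -1'
python3 -m crank '0 0 6.33 0 0 0 -1;0 0 6.33 0 0 0 -1;0 0 6.33 0 0 0 -1;0 0 6.33 0 0 0 -1;0 0 6.33 0 0 0 -1;0 0 6.33 0 0 0 -1;0 0 6.33 0 0 0 -1;0 0 6.33 0 0 0 -1;0 0 6.33 0 0 0 -1;0 0 0 0 0 0 -1;0 0 0 0 0 0 -1'
python3 - <<'E'
from h import *
rel(.46,-.1109,-83.05,.05)
E
```

```text
clock: 12.82
tcp_pos: [0.4736, -0.4157, 0.1238]
tcp_rot: [0.848, 0.53, 0.001, 0.003]
force: [-0.2, -1.4, -2.4]
width: 0.0154
grasp_force: 58.7
clock: 13.73
tcp_pos: [0.456, -0.1055, 0.1184]
tcp_rot: [0.847, 0.531, -0.002, -0.004]
force: [-0.9, -0.1, -2.4]
width: 0.0155
grasp_force: 58.9
clock: 14.65
tcp_pos: [0.4587, -0.1109, 0.1193]
tcp_rot: [0.998, 0.062, -0.001, -0.001]
force: [1.3, -0.5, -1.4]
width: 0.0154
grasp_force: 58.8
t 14.65 p [ 0.4587 -0.1109  0.1193] angy -82.84 z-axis [-0.003   0.0009 -1.    ] shift [0.0015 0.0003 0.0693] turn 0.21 F [ 1.2962 -0.4868 -1.3989] M [-0.0284 -0.05   -0.0056] w 0.0154 g 58.79680931568146 q6 1.1192292618881898
```

Lower to just above the seat (underside about 4 mm above it, TCP z 0.023) and look.

```bash
python3 -m crank '0 0 0 .0015 0 .025 -1;0 0 0 0 0 .025 -1;0 0 0 0 0 .025 -1;0 0 0 0 0 .015 -1;0 0 0 0 0 .006 -1;0 0 0 0 0 0 -1;0 0 0 0 0 0 -1;0 0 0 0 0 0 -1'
python3 - <<'E'
from h import *
rel(.46,-.1109,-83.05,.0187)
a=arm.snapshot("top")[170:240,135:215];b=arm.snapshot("scene")[220:310,170:290]
a=cv2.resize(a,(400,350),interpolation=2);b=cv2.resize(b,(400,300),interpolation=2)
o=np.zeros((350,800,3),'u1');o[:,:400]=a;o[:300,400:]=b;cv2.imwrite("pics/c1.png",o)
E
```

```text
clock: 15.32
tcp_pos: [0.4622, -0.1112, 0.0255]
tcp_rot: [0.998, 0.061, 0.001, 0.0]
force: [-0.2, 0.3, -0.9]
width: 0.0151
grasp_force: 58.8
t 15.32 p [ 0.4622 -0.1112  0.0255] angy -82.97 z-axis [ 0.0015 -0.0005 -1.    ] shift [-0.0022 -0.0005  0.0068] turn 0.08 F [-0.2434  0.3408 -0.9472] M [ 0.0451 -0.0099 -0.0484] w 0.0151 g 58.80939781665802 q6 1.1231393320061709
```

View pics/c1.png

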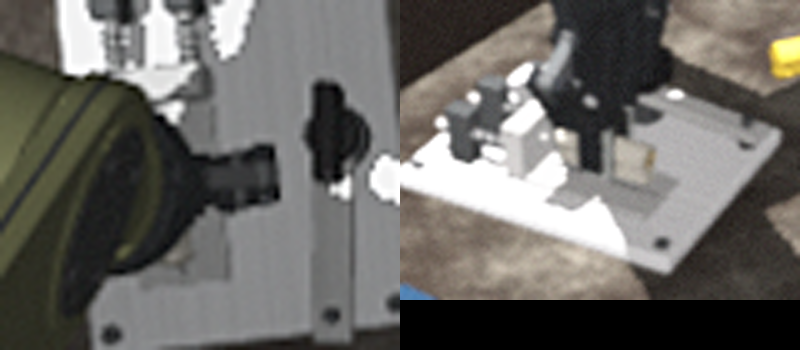

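The top camera is blocked by the arm. The scene view shows the cylinder above the seat, with its rear end at crop (650,165) and its front end just short of the stop. I lower it to contact, then check the lateral position in the scene view.

```bash
python3 -m crank '0 0 0 0 0 .003 -1;0 0 0 0 0 .002 -1;0 0 0 0 0 .0015 -1;0 0 0 0 0 0 -1;0 0 0 0 0 0 -1'
python3 - <<'E'
from h import *
rel(.46,-.1109,-83.05,.0187)
from scipy.spatial.transform import Rotation as Ro
n="scene";im=np.mean([arm.snapshot(n).astype(float) for _ in range(6)],0).astype('u1')
x0,y0,w,h,f=190,230,100,75,8
a=cv2.resize(im[y0:y0+h,x0:x0+w],None,fx=f,fy=f,interpolation=2)
a=cv2.convertScaleAbs(a,alpha=1.4)
old=cv2.imread("pics/scene0.png")
J=[.5055,-.1066,np.radians(6.9)]
def dr(P,c,J=J):
    q=(proj(n,jigT(J,P))-[x0,y0]+.5)*f;cv2.polylines(a,[np.round(q).astype(int)],True,c,1)
dr(box(-.085,0,-.022,.022,.016),(255,0,0));dr([[-.085,0,.016],[0,0,.016]],(255,0,0))
dr([[0,-.024,.017],[0,.024,.017],[0,.024,.051],[0,-.024,.051]],(0,200,0))
dr(box(-.115,.08,-.1075,.0475,.012),(255,0,0))
s=arm.get_state();p=s["tcp_pos"];C=[p[0],p[1],np.radians(6.97)]
dr(box(-.031,.031,-.0085,.0085,.041),(0,0,255),C);dr([[-.031,-.005,.016],[-.031,.005,.016],[-.031,.0085,.032],[-.031,-.0085,.032]],(0,0,255),C)
cv2.imwrite("pics/c2.png",a)
E
```

```text
clock: 15.83
tcp_pos: [0.4616, -0.1109, 0.0187]
tcp_rot: [0.998, 0.061, 0.0, 0.0]
force: [-0.5, 0.9, 3.3]
width: 0.0156
grasp_force: 59.3
t 15.83 p [ 0.4616 -0.1109  0.0187] angy -83.01 z-axis [ 0.0007 -0.0002 -1.    ] shift [-0.0016 -0.0002 -0.    ] turn 0.04 F [-0.4955  0.8795  3.3095] M [0.0704 0.1584 0.0222] w 0.0156 g 59.33788597583771 q6 1.1238704866120257
```

View pics/c2.png

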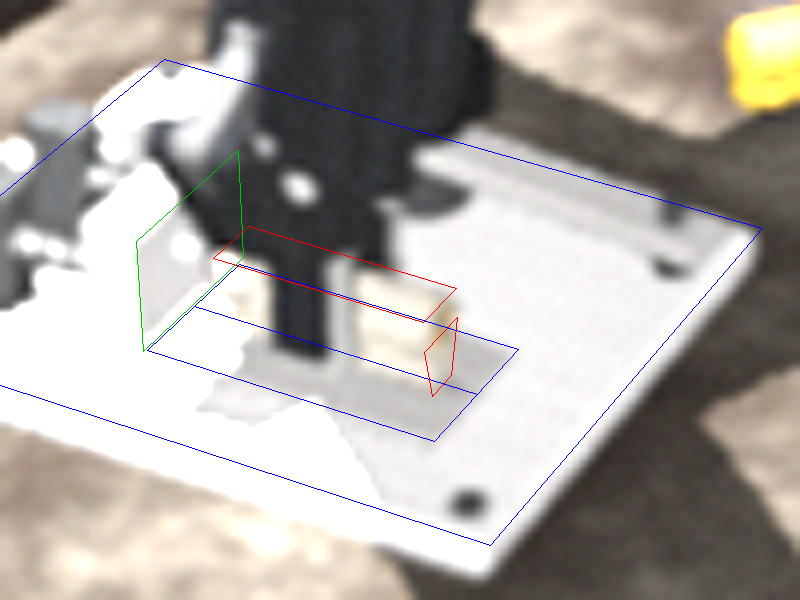

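The cylinder is seated: z is 0.0187 as expected, with Fz about +3 N. The image puts its end centre about (442,379), which is 4 px off the scribed line, or about 1.5 mm to the -y side. The knob touch gave the same offset, so I shift +1.5 mm in y and approach the stop.

```bash
python3 -m crank '0 0 0 0 -.0007 -.001 -1;0 0 0 0 -.0008 0 -1;0 0 0 .002 0 0 -1;0 0 0 .002 0 0 -1;0 0 0 .002 0 0 -1;0 0 0 .002 0 0 -1;0 0 0 0 0 0 -1;0 0 0 0 0 0 -1'
python3 -c "
from h import *
rel(.46,-.1109,-83.05,.0187)"
python3 -m crank '0 0 0 .001 0 0 -1;0 0 0 .001 0 0 -1;0 0 0 .001 0 0 -1;0 0 0 0 0 0 -1;0 0 0 0 0 0 -1'
python3 -c "
from h import *
rel(.46,-.1109,-83.05,.0187)"
```

```text
clock: 16.8
tcp_pos: [0.4694, -0.1084, 0.0192]
tcp_rot: [0.998, 0.061, -0.0, 0.0]
force: [-0.7, 0.9, -2.1]
width: 0.0155
grasp_force: 58.9
t 16.8 p [ 0.4694 -0.1084  0.0192] angy -83.0 z-axis [-0. -0. -1.] shift [-0.0096  0.0013  0.0005] turn 0.05 F [-0.6906  0.9158 -2.1464] M [-0.0198 -0.0214  0.0306] w 0.0155 g 58.91368478536606 q6 1.1339688046089202
clock: 17.22
tcp_pos: [0.4722, -0.108, 0.0193]
tcp_rot: [0.998, 0.061, 0.0, 0.0]
force: [-0.3, 0.1, -2.4]
width: 0.0157
grasp_force: 58.9
t 17.22 p [ 0.4722 -0.108   0.0193] angy -83.0 z-axis [ 0.0001 -0.     -1.    ] shift [-0.0125  0.0014  0.0006] turn 0.05 F [-0.328   0.136  -2.4071] M [ 0.0173  0.0141 -0.0375] w 0.0157 g 58.91355335712433 q6 1.1365980433929928
```

```bash
python3 -m crank '0 0 0 .001 0 .0006 -1;0 0 0 .001 0 0 -1;0 0 0 0 0 0 -1;0 0 0 0 0 0 -1'
python3 -c "
from h import *
rel(.46,-.1109,-83.05,.0187)"
python3 -m crank '0 0 0 .001 0 0 -1;0 0 0 .001 0 0 -1;0 0 0 0 0 0 -1;0 0 0 0 0 0 -1'
python3 -c "
from h import *
rel(.46,-.1109,-83.05,.0187)"
```

```text
clock: 17.55
tcp_pos: [0.4744, -0.1078, 0.0187]
tcp_rot: [0.998, 0.061, 0.0, 0.0]
force: [0.0, 0.7, -1.2]
width: 0.0154
grasp_force: 59.0
t 17.55 p [ 0.4744 -0.1078  0.0187] angy -83.01 z-axis [ 0.0005 -0.0001 -1.    ] shift [-0.0146  0.0013  0.    ] turn 0.04 F [ 0.0386  0.6535 -1.2198] M [ 0.0313  0.0127 -0.0059] w 0.0154 g 58.9546000957489 q6 1.138376326810772
clock: 17.88
tcp_pos: [0.4754, -0.1075, 0.0187]
tcp_rot: [0.998, 0.061, -0.001, -0.0]
force: [-2.3, -0.4, 0.5]
width: 0.0152
grasp_force: 59.2
t 17.88 p [ 0.4754 -0.1075  0.0187] angy -83.0 z-axis [-0.0012  0.0001 -1.    ] shift [-0.0157  0.0015  0.    ] turn 0.05 F [-2.254  -0.4301  0.4706] M [-0.2071  0.4362 -0.0327] w 0.0152 g 59.20794188976288 q6 1.1401056703911856
```

Contact came at TCP x about 0.475, which puts the front end at 0.5058 and matches the stop face. I continue in small steps.

```bash
python3 -m crank '0 0 0 .001 0 0 -1;0 0 0 .001 0 0 -1;0 0 0 .001 0 0 -1;0 0 0 0 0 0 -1;0 0 0 0 0 0 -1'
python3 -c "
from h import *
rel(.481,-.1068,-83,.0187)"
python3 -m crank '0 0 0 .001 0 0 -1;0 0 0 .001 0 0 -1;0 0 0 0 0 0 -1;0 0 0 0 0 0 -1'
python3 -c "
from h import *
rel(.481,-.1068,-83,.0187)"
```

```text
clock: 18.3
tcp_pos: [0.4758, -0.1073, 0.0187]
tcp_rot: [0.998, 0.061, -0.003, -0.0]
force: [-9.1, -4.2, 7.2]
width: 0.0153
grasp_force: 59.9
t 18.3 p [ 0.4758 -0.1073  0.0187] angy -82.97 z-axis [-0.0057 -0.     -1.    ] shift [ 0.0053  0.0002 -0.0001] turn 0.03 F [-9.0755 -4.1546  7.1891] M [-0.664   1.2362 -0.0766] w 0.0153 g 59.90363538265228 q6 1.1428150886746027
clock: 18.63
tcp_pos: [0.4765, -0.107, 0.0187]
tcp_rot: [0.998, 0.061, -0.004, -0.0]
force: [-11.6, -5.1, 9.8]
width: 0.0158
grasp_force: 60.2
t 18.63 p [ 0.4765 -0.107   0.0187] angy -82.96 z-axis [-0.0077  0.0002 -1.    ] shift [ 0.0044  0.0004 -0.    ] turn 0.04 F [-11.577   -5.1476   9.7617] M [-0.7675  1.5977 -0.1138] w 0.0158 g 60.17959624528885 q6 1.1445674255735117
```

Fz has risen to 10 N because the tool tips back 0.4° and presses the cylinder's nose into the seat, and that adds friction. I correct the pitch and lift a little.

```bash
python3 -m crank '0 .4 0 0 0 -.0015 -1;0 0 0 0 0 0 -1;0 0 0 0 0 0 -1'
python3 -c "
from h import *
rel(.481,-.1068,-83,.0187)"
python3 -m crank '0 0 0 0 0 -.001 -1;0 0 0 0 0 0 -1;0 0 0 0 0 0 -1'
python3 -c "
from h import *
rel(.481,-.1068,-83,.0187)"
```

```text
clock: 18.88
tcp_pos: [0.4779, -0.1065, 0.0196]
tcp_rot: [0.998, 0.061, 0.001, -0.001]
force: [-6.0, -2.3, -0.4]
width: 0.0156
grasp_force: 59.0
t 18.88 p [ 0.4779 -0.1065  0.0196] angy -83.0 z-axis [ 0.0014  0.0019 -1.    ] shift [0.0031 0.0007 0.0009] turn -0.0 F [-6.0247 -2.2811 -0.4164] M [-0.2397  0.9506 -0.0265] w 0.0156 g 58.996843099594116 q6 1.1390258941644302
clock: 19.13
tcp_pos: [0.4776, -0.1063, 0.0202]
tcp_rot: [0.998, 0.061, 0.0, -0.001]
force: [-5.9, -2.1, -1.7]
width: 0.0153
grasp_force: 58.7
t 19.13 p [ 0.4776 -0.1063  0.0202] angy -83.0 z-axis [ 0.0006  0.0022 -1.    ] shift [0.0033 0.0009 0.0015] turn 0.0 F [-5.8654 -2.1375 -1.729 ] M [-0.3287  0.9236 -0.0628] w 0.0153 g 58.737013936042786 q6 1.1390363567279709
```

```bash
python3 -m crank '0 .05 0 .001 .0005 .0003 -1;0 .05 0 .001 .0005 .0003 -1;0 .05 0 .001 0 .0003 -1;0 0 0 0 0 0 -1;0 0 0 0 0 0 -1'
python3 -c "
from h import *
rel(.481,-.1070,-83,.0187)"
```

```text
clock: 19.55
tcp_pos: [0.4799, -0.1064, 0.0195]
tcp_rot: [0.998, 0.061, 0.001, -0.002]
force: [-7.0, 0.0, 2.8]
width: 0.0157
grasp_force: 59.3
t 19.55 p [ 0.4799 -0.1064  0.0195] angy -82.99 z-axis [ 0.0018  0.0033 -1.    ] shift [0.001  0.0007 0.0008] turn 0.01 F [-7.0422  0.0336  2.7852] M [-0.0405  1.2118  0.0329] w 0.0157 g 59.318290650844574 q6 1.13763117741571
```

```bash
python3 -m crank '-.2 0 0 .001 .0007 -.0003 -1;0 0 0 .001 0 0 -1;0 0 0 0 0 0 -1;0 0 0 0 0 0 -1'
python3 - <<'E'
from h import *
rel(.481,-.1070,-83,.0187)
im=np.mean([arm.snapshot("scene").astype(float) for _ in range(6)],0).astype('u1')
a=cv2.resize(im[235:300,195:275],(800,650),interpolation=2)[:600];cv2.imwrite("pics/c3.png",a)
rel(.481,-.1070,-83,.0187)
E
```

```text
clock: 19.88
tcp_pos: [0.4809, -0.1063, 0.0196]
tcp_rot: [0.998, 0.061, 0.0, -0.0]
force: [-8.4, 0.9, 1.7]
width: 0.0153
grasp_force: 59.2
t 19.88 p [ 0.4809 -0.1063  0.0196] angy -82.99 z-axis [ 0.0002  0.0006 -1.    ] shift [-0.      0.0007  0.0008] turn 0.01 F [-8.4354  0.8899  1.7272] M [0.2292 1.3443 0.0306] w 0.0153 g 59.224166572093964 q6 1.1438783408952853
t 20.18 p [ 0.4809 -0.1063  0.0196] angy -82.99 z-axis [ 0.0003  0.0006 -1.    ] shift [0.     0.0007 0.0009] turn 0.01 F [-9.9308  0.8783  1.7543] M [0.1864 1.2947 0.0595] w 0.0156 g 59.220933616161346 q6 1.1438463644077286
```

View pics/c3.png

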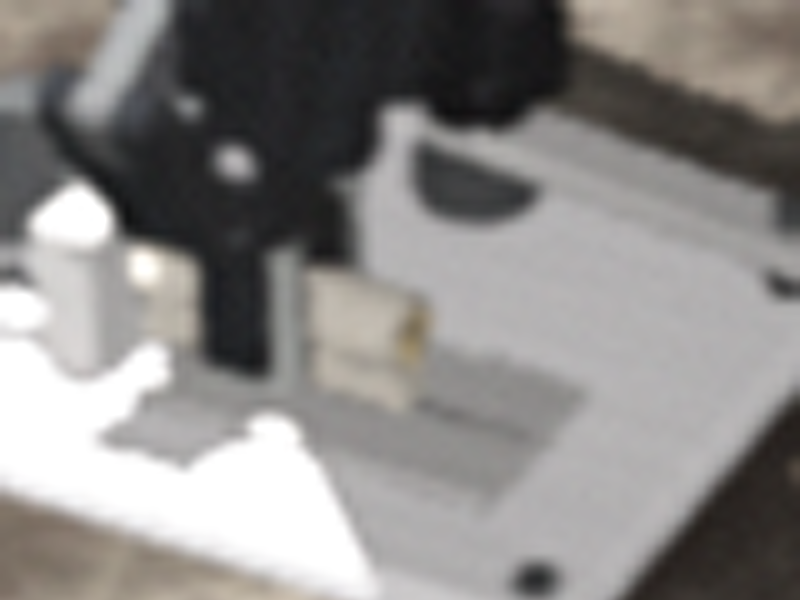

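The cylinder lies flat on the seat, its foot centred on the scribed line (line emerges at about (415,401), foot centre about (417,399)) and its end against the stop. I ease the remaining side load and average the force.

```bash
python3 -m crank '0 0 0 0 -.0005 -.0002 -1;0 0 0 0 0 0 -1;0 0 0 0 0 0 -1'
for i in 1 2 3 4; do python3 -m crank '0 0 0 0 0 0 -1' | grep -E 'force: \[|tcp_pos'; done
python3 -c "
from h import *
F=[]
for i in range(8): arm.snapshot('scene');F.append(arm.get_state()['force'])
print(np.mean(F,0),np.std(F,0))
rel(.481,-.1070,-83,.0187)"
```

```text
clock: 20.43
tcp_pos: [0.4809, -0.1063, 0.0196]
tcp_rot: [0.998, 0.061, 0.0, -0.0]
force: [-8.8, -0.4, -0.8]
width: 0.0155
grasp_force: 59.0
tcp_pos: [0.4809, -0.1063, 0.0196]
force: [-7.9, -1.4, 0.7]
tcp_pos: [0.4808, -0.1063, 0.0196]
force: [-8.8, -1.3, 0.1]
tcp_pos: [0.4809, -0.1063, 0.0196]
force: [-8.4, -0.6, -0.4]
tcp_pos: [0.4809, -0.1063, 0.0196]
force: [-7.3, -0.7, -0.5]
[-8.2016 -0.6292 -0.433 ] [0.4111 0.5275 0.5079]
t 21.17 p [ 0.4809 -0.1063  0.0196] angy -82.99 z-axis [ 0.0002  0.0001 -1.    ] shift [0.     0.0007 0.0009] turn 0.01 F [-8.2121 -0.5679 -0.4749] M [-0.0969  1.3363 -0.0129] w 0.0153 g 58.98920774459839 q6 1.1448706723850977
```

```bash
python3 -m crank '0 0 0 .0007 0 0 -1;0 0 0 0 0 0 -1;0 0 0 0 0 0 -1;0 0 0 0 0 0 -1'
python3 -c "
from h import *
F=[]
for i in range(8): arm.snapshot('scene');F.append(arm.get_state()['force'])
print(np.mean(F,0),np.std(F,0))
rel(.481,-.1070,-83,.0187)"
```

```text
clock: 21.5
tcp_pos: [0.4814, -0.1062, 0.0196]
tcp_rot: [0.998, 0.061, 0.0, -0.0]
force: [-8.7, -1.4, 0.3]
width: 0.0152
grasp_force: 59.0
[-8.6323 -0.9953  0.392 ] [0.4486 0.2469 0.3101]
t 21.9 p [ 0.4814 -0.1062  0.0196] angy -82.99 z-axis [-0.0001  0.     -1.    ] shift [-0.0005  0.0007  0.0009] turn 0.01 F [-8.0328 -0.8505  0.4265] M [-0.1969  1.4276 -0.0134] w 0.0157 g 59.03190314769745 q6 1.145525854772444
```

```bash
python3 -m crank '0 0 0 0 0 .0005 -1;0 0 0 0 0 .0005 -1;0 0 0 0 0 0 -1;0 0 0 0 0 0 -1'
python3 -c "
from h import *
rel(.481,-.1070,-83,.0187)"
python3 -m crank '0 0 0 0 0 .0005 -1;0 0 0 0 0 0 -1;0 0 0 0 0 0 -1'
python3 -c "
from h import *
rel(.481,-.1070,-83,.0187)"
```

```text
clock: 22.23
tcp_pos: [0.4817, -0.1062, 0.0189]
tcp_rot: [0.998, 0.061, 0.0, 0.0]
force: [-8.3, -0.2, 2.2]
width: 0.0157
grasp_force: 59.4
t 22.23 p [ 0.4817 -0.1062  0.0189] angy -82.99 z-axis [ 0.0007 -0.0001 -1.    ] shift [-0.0008  0.0007  0.0002] turn 0.01 F [-8.3268 -0.2462  2.1771] M [-0.1444  1.3742  0.0099] w 0.0157 g 59.44477289915085 q6 1.1454757165630147
clock: 22.48
tcp_pos: [0.4818, -0.1063, 0.0187]
tcp_rot: [0.998, 0.061, 0.0, 0.0]
force: [-9.4, -1.2, 5.2]
width: 0.0153
grasp_force: 59.9
t 22.48 p [ 0.4818 -0.1063  0.0187] angy -82.99 z-axis [ 0.0009 -0.0002 -1.    ] shift [-0.0009  0.0006 -0.    ] turn 0.01 F [-9.4158 -1.2     5.2329] M [-0.0926  1.4757 -0.0517] w 0.0153 g 59.86297756433487 q6 1.1455179745639623
```

It had been hovering about 0.8 mm above the seat, held by friction at the stop. It is now down (z 0.0187). I ease the downward load slightly and check.

```bash
python3 -m crank '0 0 0 0 0 -.0004 -1;0 0 0 0 0 0 -1;0 0 0 0 0 0 -1;0 0 0 0 0 0 -1'
python3 - <<'E'
from h import *
F=[];I=[]
for i in range(8): I.append(arm.snapshot('scene').astype(float));F.append(arm.get_state()['force'])
print(np.mean(F,0),np.std(F,0))
rel(.481,-.1070,-83,.0187)
cv2.imwrite("pics/c4.png",cv2.resize(np.mean(I,0).astype('u1')[215:305,180:300],(800,600),interpolation=2))
E
```

```text
clock: 22.82
tcp_pos: [0.4815, -0.1063, 0.0187]
tcp_rot: [0.998, 0.061, 0.0, 0.0]
force: [-9.7, -1.6, 2.2]
width: 0.0153
grasp_force: 59.2
[-9.1038 -1.1272  2.0014] [0.4843 0.5517 0.2648]
t 23.22 p [ 0.4814 -0.1063  0.0187] angy -82.99 z-axis [ 0.0002 -0.0001 -1.    ] shift [-0.0005  0.0007  0.    ] turn 0.01 F [-9.0786 -2.1038  1.569 ] M [-0.1305  1.4905 -0.0626] w 0.0152 g 59.18254405260086 q6 1.1455314415852107
```

View pics/c4.png

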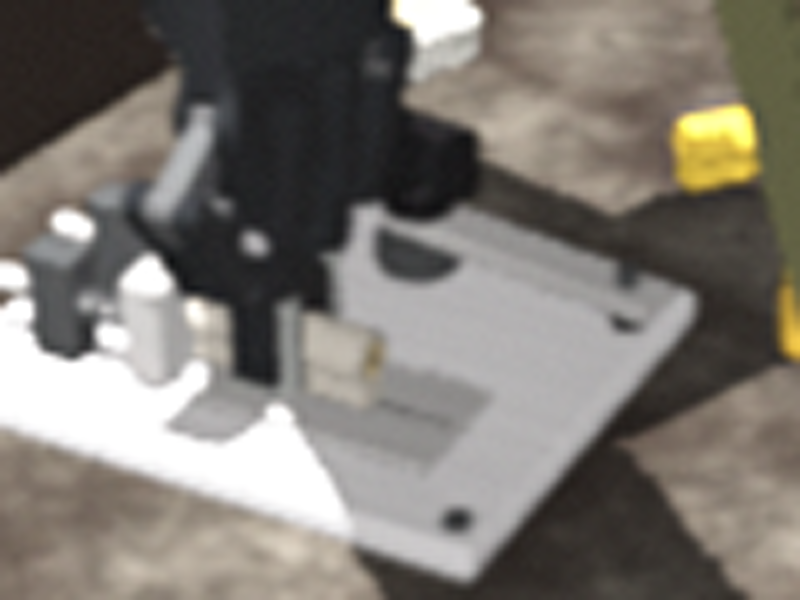

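The cylinder rests flat on the seat with the scribed line coming out from the middle of its foot at about (380,402). Its end is against the stop at about (190,340), with an axial push of about 9.2 N. Handing in.

```bash
python3 -c "
from workcell import arm
print(arm.close_job())"
```

```text
the job is handed in; nothing more can be done
None
```

The job is handed in at about 23 s: the clamp is at its end stop, and the lock cylinder lies on the seat along the scribed line, still gripped and held against the stop at about 9 N (measured 9.2 N).

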